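Lay two travel clocks the same way round in the repair tray

ROBOT

A 6-joint arm with a two-finger parallel gripper is mounted at the origin on the work surface. World frame = base frame: x ahead of the robot, y to its left, z up, the work surface at z = 0. Lengths are in m, angles in rad, forces in N, time in s.
With the tool pointing down it reaches from about 0.35 to 0.975 m from the base axis. Payload 4.9 kg.
Tool frame: the origin (TCP) lies on the centre line of the jaws, within the pads' length; the fingertips stand 19 mm ahead of it and the grasp point (between the pads) is the TCP; z points along the fingers, y is the line along which they close (so a half turn about z gives the same grasp; the last joint's range is limited). The gripper opens to 85 mm and grips with 20 to 120 N. Pads are 22 mm wide; open, the fingers measure 114 mm over their backs; the gripper's body (76 mm by 85 mm) begins 54 mm behind the grasp point. The pads swing forward as they close: fully open they stand 13 mm farther back than shut.
Start: joints at [1.039, 0.053, 1.613, -0, 1.476, -0.119], TCP at [0.251, 0.572, 0.25] pointing down, gripper open.
Joint ranges: [-3.01, 3.01], [-1.01, 2.22], [0.06, 2.58], [-1.02, 4.17], [0.09, 2.62], [-3.14, 3.14]. Speed limits (rad/s): [2.57, 2.57, 3.14, 3.14, 3.14, 3.14].

INTERFACE

Orientations are given as a unit quaternion [w, x, y, z].
In Python, from plant import state, grab_frame, ticket, spotter gives the robot as it stands.
- The arm moves only by the tool apply_moves, never from a script. Its argument "series" is a list of rows, each an object of numbers: "jaw": the closure, from 0 (fully open) to 1 (shut); "dx", "dy", "dz": the shift along the tool's x, y, z in mm; "turn": the turn about the tool's z in rad. A call has 1 to 5 rows; each row is the pose to reach, as a shift and turn from the pose commanded when the call began, along the tool's axes at that moment; what a row does not reach only later rows make up. A row lasts 1/12 s, in which the tool goes at most 41.7 mm and 7.16 degrees, less where a joint would pass 70% of its speed; a pose out of reach is approached as far as the arm can. A call with a gripper value outside its range is refused whole. The fingers move at their own pace and stop on an object; the grip force is fixed at half the most. Time passes only in rows, so rows that repeat a pose let the fingers close. It gives the time, the measured TCP pose, the force, the opening and the grip force at its end, in the units of the state.
- state(): the state, without advancing time (a new reading comes with each control period).
- grab_frame(name): name is "side" or "top" or "wrist"; returns a dict with "pixels" (420x560x3 uint8, red, green, blue), "mtx" (3x3 intrinsics, pixels), "camera_from_world" (4x4, takes a point from world to camera coordinates). Camera axes: x right, y down, z forward; pixel columns grow to the right and rows downward; lengths in m; the calibration is good to about 2 mm. A picture is of the moment at which its call begins. There is no depth.
- ticket.job_done(): hands the job in; it is judged then, once.
Trained networks look in a picture, given as the dict that the camera call returned (one of the last four; its "shot" number tells which), for a name from the list of things; names that differ only in an ending like _2 or _b are one class to them, and where a whole thing is asked for, a point or a joint stands for the part that bears it (a point fixed in the world has none). Each returns a list of dicts, best first, with "conf" (0 to 1); they miss things now and then, are a little off and sometimes report something else, mostly with a low value. They report only what shows in the picture. A call takes as long as a camera call. They do not tell look-alikes from the thing itself.
- spotter.outline_of(picture, target): "region" (420x560 bool, what is visible of it) and "extent" ([left, top, right, bottom] in pixels, round what is visible of it).
The state is a dict: "time": time; "joint_pos": joint angles; "joint_vel": joint speeds; "joint_efforts": joint torques, N m; "tool_pos": TCP position; "tool_rot": TCP orientation; "contact_force": force on the tool from outside, world axes, zero at the start; "ft_torque": the same for the moment, N m; "gripper_width": opening from 0.0 (shut) to 1.0 (fully open); "grasp_force": force on a finger pad.
Only numpy, scipy, OpenCV 4.12 (cv2) and the standard library are available. Lean on these libraries where they do the work, as an engineer would, in place of code of your own. Each camera call takes 0.05 s, during which the arm holds its last target. There are 200 camera calls.

TASK

Put both travel alarm clocks, the green one from the easel and the blue one from the table, into the wooden tray, one in each bay (either bay), each lying flat on its back with the dial up and its yellow 12 o'clock button in the slot at the yellow end. Set them down rather than drop them, and leave the loupe, the screwdriver and the jar where they are.

Things in the scene. Friction and masses are not known exactly. Their poses are not given: they have to be found in the camera images.
- green_clock: green travel alarm clock, a box 90 mm (x) by 60 mm (y) by 34 mm (z), about 180 g, with a yellow button sticking 9 mm out of its 12 o'clock end. Origin: centre of its back face. +z: out of the white dial; +x: towards 12 o'clock (the button); the 60 mm width along y is what a gripper spans. It starts on the easel, leaning back 30 degrees from flat, button end up and away from the robot.
- blue_clock: blue travel alarm clock, a box 90 mm (x) by 60 mm (y) by 34 mm (z), about 180 g, with a yellow button sticking 9 mm out of its 12 o'clock end. Origin: centre of its back face. +z: out of the white dial; +x: towards 12 o'clock (the button); the 60 mm width along y is what a gripper spans. It starts lying on its back on the table, dial up, turned any way.
- tray: fixed wooden tray 124 mm (x) by 219 mm (y), 16 mm high, with two bays side by side along y. Origin: centre of its underside on the table; +x: towards the end of the button slots (yellow strips).
- bay_left (a point): centre of the floor of the tray's +y bay, 6 mm above the table; axes as the tray's. The bay is 100 mm (x) by 70 mm (y), with walls 10 mm high above the grey floor: full across the -x end; across the +x end two yellow strips with a slot between them, 26 mm wide and open through, for the clock's button; on the sides only 20 mm long at each corner, leaving 60 mm open in the middle for the fingers.
- bay_right (a point): centre of the floor of the tray's -y bay, 6 mm above the table; axes as the tray's. The bay is 100 mm (x) by 70 mm (y), with walls 10 mm high above the grey floor: full across the -x end; across the +x end two yellow strips with a slot between them, 26 mm wide and open through, for the clock's button; on the sides only 20 mm long at each corner, leaving 60 mm open in the middle for the fingers.
- green_clock_button (a point): outer end of the green clock's yellow button (16 by 16 mm, 3 to 19 mm from the clock's back), at (54, 0, 11) mm in the clock's frame
- green_clock_dial (a point): centre of the green clock's dial face, 34 mm in front of its back
- blue_clock_button (a point): outer end of the blue clock's yellow button (16 by 16 mm, 3 to 19 mm from the clock's back), at (54, 0, 11) mm in the clock's frame
- blue_clock_dial (a point): centre of the blue clock's dial face, 34 mm in front of its back
- easel: fixed black display easel, base 110 mm (x) by 70 mm (y). Origin: centre of its underside. Its sloping plate, 44 mm wide (narrower than the clock), rises towards +x at 30 degrees, its surface 42 mm above the origin at the middle; a lip 12 mm high holds the clock's lower end.
- loupe: bystander: black eye loupe standing on its wide end, 38 mm across, 40 mm high. Origin: centre of its underside.
- screwdriver: bystander: screwdriver 150 mm long lying beyond the work. Origin near its middle.
- jar: bystander: amber glass jar with brass lid, 52 mm across, 60 mm high. Origin: centre of its underside.
Mind the look-alikes: they are no part of the job. Of the things that look like the blue_clock, the smaller one is meant. There is more than one size of the green_clock; the one meant has the size given above.

How it is judged:
At the end, for the whole second after the job is handed in: One clock in each bay, at rest: back centre within 8 mm of the bay centre in x and y and 3 mm of its floor, flat within 0.06 rad, dial up, button tip at the yellow slot end (over 43 mm from bay centre towards it) (linear speed of each of green_clock, blue_clock below 0.02 m/s and ((x of green_clock in the frame of bay_left between -0.008 and 0.008 m and y of green_clock in the frame of bay_left between -0.008 and 0.008 m and z of green_clock in the frame of bay_left between -0.003 and 0.003 m and x of green_clock_button in the frame of bay_left above 0.043 m and z of green_clock_dial in the frame of bay_left above 0.029 m and angle between each of green_clock, blue_clock's own z axis and vertical below 0.06 rad and x of blue_clock in the frame of bay_right between -0.008 and 0.008 m and y of blue_clock in the frame of bay_right between -0.008 and 0.008 m and z of blue_clock in the frame of bay_right between -0.003 and 0.003 m and x of blue_clock_button in the frame of bay_right above 0.043 m and z of blue_clock_dial in the frame of bay_right above 0.029 m) or (x of green_clock in the frame of bay_right between -0.008 and 0.008 m and y of green_clock in the frame of bay_right between -0.008 and 0.008 m and z of green_clock in the frame of bay_right between -0.003 and 0.003 m and x of green_clock_button in the frame of bay_right above 0.043 m and z of green_clock_dial in the frame of bay_right above 0.029 m and angle between each of green_clock, blue_clock's own z axis and vertical below 0.06 rad and x of blue_clock in the frame of bay_left between -0.008 and 0.008 m and y of blue_clock in the frame of bay_left between -0.008 and 0.008 m and z of blue_clock in the frame of bay_left between -0.003 and 0.003 m and x of blue_clock_button in the frame of bay_left above 0.043 m and z of blue_clock_dial in the frame of bay_left above 0.029 m))); the robot touches nothing.
It fails at once if the loupe is moved more than 30 mm (distance of loupe from where it was at the start of the episode above 0.03 m).
It fails at once if the screwdriver is moved more than 30 mm (distance of screwdriver from where it was at the start of the episode above 0.03 m).
It fails at once if the jar is moved more than 30 mm (distance of jar from where it was at the start of the episode above 0.03 m).
It fails at once if the green clock is dropped into the tray (over 0.6 m/s less than 40 mm above it) (horizontal distance between green_clock and tray below 0.14 m and z of green_clock in the frame of tray below 0.04 m and linear speed of green_clock above 0.6 m/s).
It fails at once if the blue clock is dropped into the tray (over 0.6 m/s less than 40 mm above it) (horizontal distance between blue_clock and tray below 0.14 m and z of blue_clock in the frame of tray below 0.04 m and linear speed of blue_clock above 0.6 m/s).
It also fails if it takes over 58 s, if anything falls off the work surface, if the arm or the gripper's body presses on something with over 40 N, if the wrist force passes 120 N, or if a joint passes its speed limit or range.

## Working session

There is one attempt and no reset: what is moved stays moved. The work goes in short steps, Python scripts to look and compute and a tool call to move; the robot and the scene stay as the last step left them, time stands still between calls to the robot, and variables do not carry over. Pictures are saved under pics/ and viewed, at most 10 in all, crops included, and the job is handed in when it is done.

Besides the shell and the picture viewer there is one more tool, called after ">>>" by a JSON object that holds its "op" and its "data", one argument or row to a line. apply_moves: Moves the arm, as the interface text tells. Its arguments: {"type":"object","properties":{"series":{"type":"array","items":{"type":"object","properties":{"jaw":{"type":"number"},"dx":{"type":"number"},"dy":{"type":"number"},"dz":{"type":"number"},"turn":{"type":"number"}}}}},"required":["series"]}

```bash
mkdir -p pics; ls
python3 - <<'E'
from plant import state, grab_frame, spotter
import cv2,numpy as np
print(state())
ims=[]
for n in("side","top"):
    f=grab_frame(n); np.savez(f"pics/{n}0.npz",**{k:f[k] for k in("pixels","mtx","camera_from_world")})
    cv2.imwrite(f"pics/{n}0.png",cv2.resize(f["pixels"][...,::-1],(800,600),interpolation=cv2.INTER_CUBIC))
    print(n,f["mtx"].round(1).tolist(),f["camera_from_world"].round(4).tolist())
    for t in("green_clock","blue_clock","tray","easel","loupe","jar","screwdriver","green_clock_button"):
        for d in spotter.outline_of(f,t): print(n,t,round(d["conf"],2),d["extent"],int(d["region"].sum()))
E
```

```text
pics
{'time': 0.0, 'joint_pos': array([ 1.03899513e+00,  5.33601161e-02,  1.61430204e+00, -2.47979268e-05,
        1.47602783e+00, -1.19021245e-01]), 'joint_vel': array([ 0.00142993,  0.00139463, -0.00251484, -0.00015722,  0.00029713,
       -0.00030768]), 'joint_efforts': array([ 1.83887758e-03, -3.93686271e+01, -3.70175743e+01,  1.94033910e-04,
        7.10450069e-03, -1.39820656e-05]), 'tool_pos': array([0.25043695, 0.57198109, 0.24905617]), 'tool_rot': array([-3.23562436e-04,  2.04926562e-01,  9.78776790e-01, -9.97576784e-04]), 'contact_force': array([-0.07600419,  0.09950866, -0.61575367]), 'ft_torque': array([-0.0112915 ,  0.06589371, -0.00560592]), 'grasp_force': 0.0, 'gripper_width': 1.0006020606835264}
side [[448.3, 0.0, 279.7], [0.0, 448.3, 207.9], [0.0, 0.0, 1.0]] [[0.8667, -0.4985, 0.0194, -0.5066], [-0.296, -0.5452, -0.7843, 0.2117], [0.4016, 0.674, -0.62, 0.7177], [0.0, 0.0, 0.0, 1.0]]
side green_clock 0.94 [242.7, 169.0, 287.7, 217.2] 1275
side green_clock 0.79 [276.4, 232.4, 313.9, 260.8] 707
side blue_clock 0.67 [162.4, 155.6, 220.8, 206.6] 1978
side blue_clock 0.63 
[... 700 characters left out ...]
 [0.0896, 0.0016, -0.996, 0.777], [0.0, 0.0, 0.0, 1.0]]
top green_clock 0.74 [297.7, 202.6, 320.2, 235.3] 570
top green_clock 0.56 [225.2, 186.3, 263.9, 241.0] 1470
top blue_clock 0.83 [103.5, 170.2, 160.2, 213.0] 1459
top blue_clock 0.6 [135.4, 228.4, 200.3, 298.9] 2703
top tray 0.75 [344.9, 203.4, 455.8, 281.9] 5993
top easel 0.72 [237.2, 185.0, 269.6, 243.3] 378
top loupe 0.65 [258.1, 297.4, 274.8, 314.2] 253
top screwdriver 0.63 [238.1, 184.6, 270.7, 242.9] 331
top screwdriver 0.58 [300.0, 103.0, 326.4, 165.6] 414
top screwdriver 0.54 [259.9, 293.8, 275.1, 312.9] 268
top green_clock_button 0.89 [300.3, 204.9, 319.1, 234.3] 571
top green_clock_button 0.78 [227.8, 190.6, 266.2, 243.2] 1445
```

View pics/top0.png

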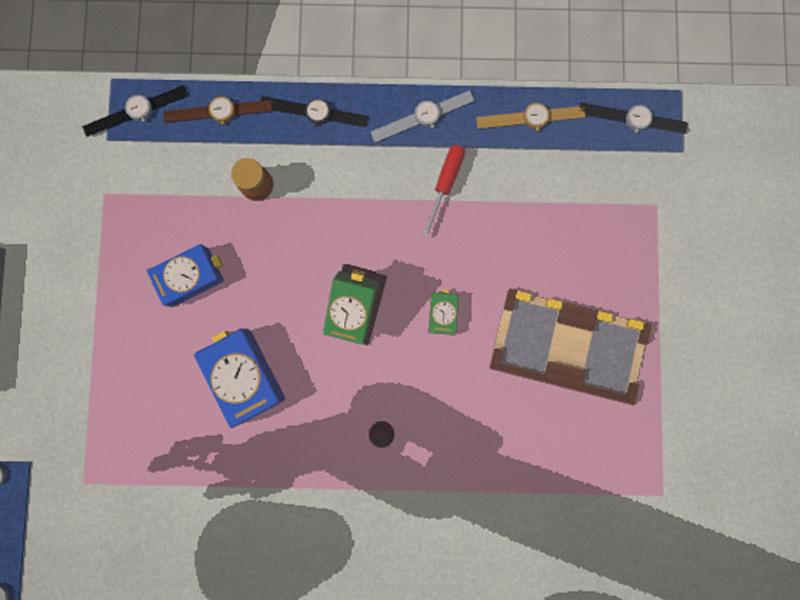

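View pics/side0.png

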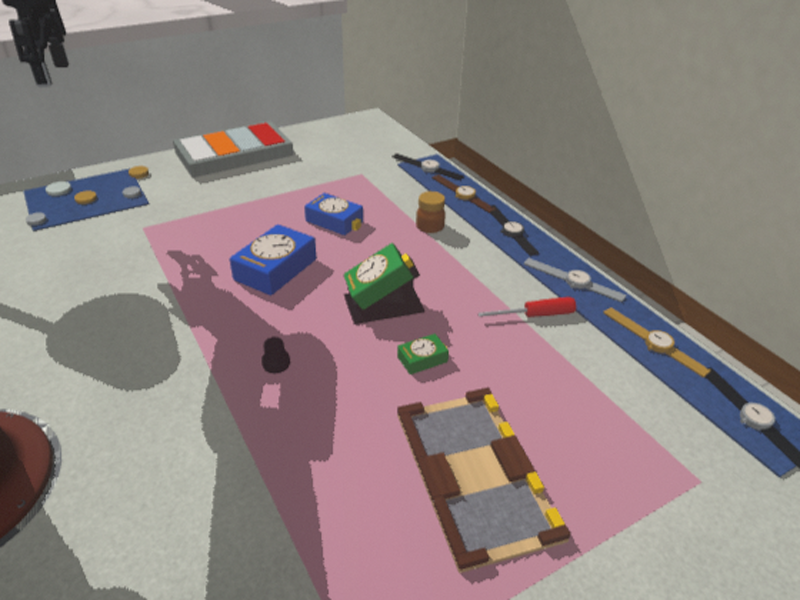

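Top view: small blue clock at (184,275), its larger look-alike at (238,377). The green clock on the easel is at (352,308), the small green look-alike at (444,312), and the tray at (570,345) with its yellow end away from the robot. The side view agrees. Next I fit poses to the silhouettes in both views.

```bash
cat > h.py <<'E'
import numpy as np, cv2
from scipy.optimize import minimize, differential_evolution
from scipy.spatial.transform import Rotation as R
from plant import state, grab_frame, spotter
def box(x0,x1,y0,y1,z0,z1): return np.array([[x,y,z] for x in(x0,x1) for y in(y0,y1) for z in(z0,z1)])/1000.
CLOCK=[box(-45,45,-30,30,0,34),box(45,54,-8,8,3,19)]
TRAY=[box(-62,62,-109.5,109.5,0,16)]
def proj(f,P):
    P=P@f["camera_from_world"][:3,:3].T+f["camera_from_world"][:3,3]
    q=P@f["mtx"].T; return q[:,:2]/q[:,2:]
def sil(f,parts,T,s=4):
    m=np.zeros((420*s,560*s),np.uint8)
    for p in parts:
        uv=proj(f,p@T[0].T+T[1])
        h=cv2.convexHull((((uv+.5)*s-.5)*16).round().astype(np.int32))
        cv2.fillConvexPoly(m,h,255,shift=4)
    return cv2.resize(m,(560,420),interpolation=cv2.INTER_AREA)/255.
def pose(v,tilt): # v=x,y,z(mm/100),yaw
    return R.from_euler("ZY",[v[3],-tilt]).as_matrix(),np.array(v[:3])/10.
def fit(views,parts,v0,tilt=0,fixz=None):
    def c(v):
        v=list(v)
        if fixz is not None: v[2]=fixz*10
        t=v[4] if len(v)>4 else tilt
        T=pose(v,t); e=0
        for f,m in views:
            s=sil(f,parts,T); e+=np.abs(s-m).sum()/m.sum()
        return e/len(views)
    best=None
    for k in range(3):
        n=len(v0); r=minimize(c,v0,method="Nelder-Mead",options=dict(initial_simplex=np.vstack([v0]+[np.array(v0)+np.eye(n)[i]*[.15,.15,.1,.15,.1][i]*(-1)**k for i in range(n)]),xatol=1e-4,fatol=1e-5,maxiter=400))
        v0=r.x
    v=r.x.copy(); v[:3]*=100
    return v.round(3),round(r.fun,4)
def mv(x,y,z,yaw=None):
    """tool shift in mm/rad to world TCP target (m); yaw = direction of tool y axis (mod pi)"""
    s=state(); q=s["tool_rot"]; M=R.from_quat([q[1],q[2],q[3],q[0]]).as_matrix()
    d=M.T@(np.array([x,y,z])-s["tool_pos"])*1000
    t=0
    if yaw is not None:
        cur=np.arctan2(M[1,1],M[0,1]); t=-((yaw-cur+np.pi/2)%np.pi-np.pi/2)
    return d.round(1),round(t,3),s["joint_pos"][5].round(2)
E
python3 - <<'E'
from h import *
V={n:dict(np.load(f"pics/{n}0.npz")) for n in("side","top")}
fr={n:grab_frame(n) for n in V}
def pick(n,t,c):
    b=min(spotter.outline_of(fr[n],t),key=lambda d:np.hypot((d["extent"][0]+d["extent"][2])/2-c[0],(d["extent"][1]+d["extent"][3])/2-c[1]))
    return b["region"].astype(float)
def ground(n,uv,z):
    f=V[n];C=f["camera_from_world"];d=C[:3,:3].T@np.linalg.inv(f["mtx"])@[*uv,1];o=-C[:3,:3].T@C[:3,3]
    return o+d*(z-o[2])/d[2]
k=.7
for name,t,parts,ct,cs,z,tilt,yaw in[("blue","blue_clock",CLOCK,(131,192),(233,148),.017,0,-.9),("green","green_clock",CLOCK,(246,214),(265,193),.05,np.pi/6,-.2),("tray","tray",TRAY,(400,243),(341,334),.008,0,-.2)]:
    vs=[(fr["top"],pick("top",t,ct)),(fr["side"],pick("side",t,cs))]
    g=ground("top",ct,z); v0=[g[0]*10,g[1]*10,(z-.017 if name!="green" else z)*10,yaw]
    print(name,fit(vs,parts,v0,tilt),[int(m.sum()) for _,m in vs])
    if name=="green": print(fit(vs,parts,v0+[tilt]))
for t in("loupe","jar"):
    d=[spotter.outline_of(fr["top"],t)]
print("loupe",ground("top",(266,305),.04),"jar",ground("top",(174,123),.06),"sg",ground("top",(310,219),.0),"bigblue",ground("top",(168,264),.04))
E
```

```text
blue (array([ 6.20516e+02,  3.07949e+02,  6.07000e-01, -1.07500e+00]), np.float64(0.0581)) [1477, 905]
green (array([ 5.83887e+02,  5.40190e+01,  3.80750e+01, -2.46000e-01]), np.float64(0.1111)) [1391, 1208]
(array([ 5.84274e+02,  5.38010e+01,  3.87600e+01, -2.69000e-01,
        6.03000e-01]), np.float64(0.1068))
tray (array([ 5.27683e+02, -2.71643e+02, -1.54000e+00, -2.28000e-01]), np.float64(0.0303)) [6057, 9170]
loupe [0.39371783 0.00915998 0.04      ] jar [0.76260429 0.20776148 0.06      ] sg [ 0.57351773 -0.08064558  0.        ] bigblue [0.47220623 0.21233399 0.04      ]
```

```bash
python3 -c "
from h import *
print(mv(.6205,.308,.2,-1.075+np.pi/2))"
```

```text
(array([-444.8,  -93.9,   50.3]), np.float64(0.662), np.float64(-0.12))
```

>>> {"op": "apply_moves", "data": {
  "series": [
    {"dx": -36, "dy": -8, "dz": 4, "turn": 0.12, "jaw": 0},
    {"dx": -72, "dy": -15, "dz": 8, "turn": 0.24, "jaw": 0},
    {"dx": -108, "dy": -23, "dz": 12, "turn": 0.36, "jaw": 0},
    {"dx": -144, "dy": -30, "dz": 16, "turn": 0.48, "jaw": 0},
    {"dx": -180, "dy": -38, "dz": 20, "turn": 0.6, "jaw": 0}
  ]
}}

```text
time: 1.82
tool_pos: [0.4015, 0.4645, 0.2303]
tool_rot: [0.0, 0.487, 0.873, 0.0]
contact_force: [-0.4, 1.0, 0.4]
gripper_width: 0.998
grasp_force: 0.0
```

```bash
python3 -c "
from h import *
print(mv(.6205,.308,.2,-1.075+np.pi/2))"
```

```text
(array([-248.1,  104.3,   30.3]), np.float64(0.057), np.float64(0.18))
```

>>> {"op": "apply_moves", "data": {
  "series": [
    {"dx": -36, "dy": 15, "dz": 4, "turn": 0.057, "jaw": 0},
    {"dx": -72, "dy": 30, "dz": 8, "turn": 0.057, "jaw": 0},
    {"dx": -108, "dy": 45, "dz": 12, "turn": 0.057, "jaw": 0},
    {"dx": -144, "dy": 60, "dz": 17, "turn": 0.057, "jaw": 0},
    {"dx": -180, "dy": 75, "dz": 22, "turn": 0.057, "jaw": 0}
  ]
}}

```text
time: 2.23
tool_pos: [0.5608, 0.3511, 0.2083]
tool_rot: [0.0, 0.51, 0.86, 0.0]
contact_force: [0.0, 1.8, 1.0]
gripper_width: 1.005
grasp_force: 0.0
```

```bash
python3 -c "
from h import *
print(mv(.6205,.308,.2,-1.075+np.pi/2))"
```

```text
(array([-66.5,  31.7,   8.4]), np.float64(0.005), np.float64(-0.05))
```

>>> {"op": "apply_moves", "data": {
  "series": [
    {"dx": -33, "dy": 16, "dz": 8, "turn": 0.005, "jaw": 0},
    {"dx": -66, "dy": 31, "dz": 8, "turn": 0.005, "jaw": 0},
    {"dx": -66, "dy": 31, "dz": 8, "turn": 0.005, "jaw": 0}
  ]
}}

```text
time: 2.48
tool_pos: [0.6223, 0.3048, 0.1993]
tool_rot: [0.001, 0.514, 0.858, -0.001]
contact_force: [-1.0, -0.2, 0.6]
gripper_width: 0.996
grasp_force: 0.0
```

Run:
```python
from h import *
f=grab_frame("wrist"); np.savez("pics/w1.npz",**{k:f[k] for k in("pixels","mtx","camera_from_world")})
s=state(); print(s["tool_pos"])
o=spotter.outline_of(f,"blue_clock")
im=f["pixels"].copy()
for d in o:
    print(d["conf"],d["extent"],d["region"].sum())
if o:
    m=o[0]["region"].astype(float)
    print(fit([(f,m)],CLOCK,[6.205,3.08,0,-1.075],fixz=0.0))
T=pose([6.205,3.08,0,-1.075],0)
for p in CLOCK:
    for u in proj(f,p@T[0].T+T[1]): cv2.circle(im,tuple(int(a) for a in u),3,(255,0,0),-1)
cv2.imwrite("pics/w1.png",im[...,::-1])
```

```text
[0.62036336 0.30690444 0.19965188]
0.7 [247.0, 132.5, 317.5, 239.1] 7311
0.62 [1.3, 146.9, 173.2, 247.3] 15413
(array([621.663, 308.347,   5.539,  -1.08 ]), np.float64(0.0377))
```

View pics/w1.png

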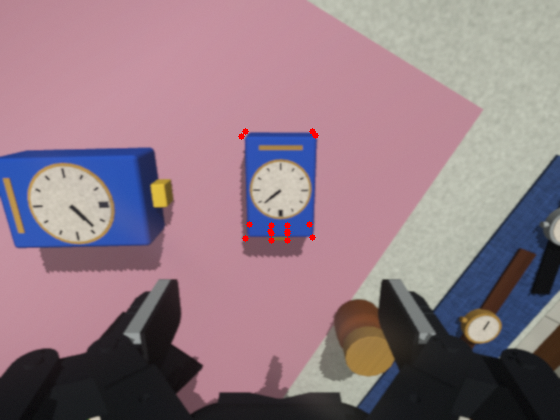

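The overlaid model corners match the blue clock, whose body spans (243–317, 132–239). The look-alike is at left (85,200) and the jar at (362,340) is clear of the fingers. Descending.

>>> {"op": "apply_moves", "data": {
  "series": [
    {"dx": 0, "dy": 2, "dz": 38, "turn": 0.005, "jaw": 0},
    {"dx": 0, "dy": 2, "dz": 76, "turn": 0.005, "jaw": 0},
    {"dx": 0, "dy": 2, "dz": 114, "turn": 0.005, "jaw": 0},
    {"dx": 0, "dy": 2, "dz": 148, "turn": 0.005, "jaw": 0},
    {"dx": 0, "dy": 2, "dz": 175, "turn": 0.005, "jaw": 0}
  ]
}}

```text
time: 3.0
tool_pos: [0.6172, 0.3113, 0.0223]
tool_rot: [-0.001, 0.513, 0.858, -0.001]
contact_force: [-0.1, -0.8, -0.3]
gripper_width: 1.0
grasp_force: 0.0
```

>>> {"op": "apply_moves", "data": {
  "series": [
    {"jaw": 0},
    {"jaw": 1},
    {"jaw": 1},
    {"jaw": 1},
    {"jaw": 1}
  ]
}}

```text
invalid input at $.series[0]: expected keys jaw, dx, dy, dz, turn
```

```bash
python3 -c "
from h import *
s=state();print(s['tool_pos'],s['gripper_width'],s['grasp_force'],s['contact_force'])
print(mv(.6215,.3085,.025,-1.08+np.pi/2))"
```

```text
[0.61724682 0.31130337 0.02225966] 0.9998909531029401 0.0 [-0.13988156 -0.78823854 -0.27852718]
(array([-4.5,  2.4, -2.8]), np.float64(0.002), np.float64(-0.13))
```

>>> {"op": "apply_moves", "data": {
  "series": [
    {"dx": 0, "dy": 0, "dz": 0, "turn": 0, "jaw": 0},
    {"dx": 0, "dy": 0, "dz": 0, "turn": 0, "jaw": 0.0}
  ]
}}

```text
time: 3.17
tool_pos: [0.6177, 0.311, 0.0237]
tool_rot: [-0.001, 0.513, 0.858, -0.001]
contact_force: [0.5, -0.6, 1.1]
gripper_width: 0.996
grasp_force: 0.0
```

```bash
python3 -c "
from h import *
s=state();print(s['tool_pos'],s['contact_force'])
print(mv(.6215,.3085,.025,-1.08+np.pi/2))"
```

```text
[0.61770123 0.31104242 0.02373478] [ 0.4904688  -0.55811162  1.11107956]
(array([-4. ,  2.1, -1.3]), np.float64(0.002), np.float64(-0.13))
```

>>> {"op": "apply_moves", "data": {
  "series": [
    {"dx": -4, "dy": 2, "dz": -1, "turn": 0.002, "jaw": 0},
    {"dx": -4, "dy": 2, "dz": -1, "turn": 0.002, "jaw": 1},
    {"dx": -4, "dy": 2, "dz": -1, "turn": 0.002, "jaw": 1},
    {"dx": -4, "dy": 2, "dz": -1, "turn": 0.002, "jaw": 1},
    {"dx": -4, "dy": 2, "dz": -1, "turn": 0.002, "jaw": 1}
  ]
}}

```text
time: 3.58
tool_pos: [0.6258, 0.3086, 0.03]
tool_rot: [0.002, 0.515, 0.857, 0.002]
contact_force: [-0.4, 0.5, 5.8]
gripper_width: 0.686
grasp_force: 67.4
```

>>> {"op": "apply_moves", "data": {
  "series": [
    {"dx": 0, "dy": 0, "dz": 0, "turn": 0, "jaw": 1},
    {"dx": 0, "dy": 0, "dz": 0, "turn": 0, "jaw": 1}
  ]
}}

```text
time: 3.75
tool_pos: [0.6258, 0.3086, 0.03]
tool_rot: [0.002, 0.515, 0.857, 0.002]
contact_force: [-0.5, -0.6, 5.5]
gripper_width: 0.686
grasp_force: 67.4
```

```bash
python3 -c "
from h import *
s=state();print(s['tool_pos'],s['contact_force'])
print(mv(.6215,.3085,.025,-1.08+np.pi/2))"
```

```text
[0.6257837  0.30862556 0.03003144] [-0.49143512 -0.63671303  5.47909648]
(array([ 1.9, -3.9,  5. ]), np.float64(-0.002), np.float64(-0.14))
```

>>> {"op": "apply_moves", "data": {
  "series": [
    {"dx": 0, "dy": 0, "dz": -15, "turn": 0, "jaw": 1},
    {"dx": 0, "dy": 0, "dz": -45, "turn": 0, "jaw": 1},
    {"dx": 0, "dy": 0, "dz": -85, "turn": 0, "jaw": 1},
    {"dx": 0, "dy": 0, "dz": -125, "turn": -0.1, "jaw": 1},
    {"dx": 0, "dy": 0, "dz": -165, "turn": -0.2, "jaw": 1}
  ]
}}

```text
time: 4.17
tool_pos: [0.6229, 0.3076, 0.1936]
tool_rot: [-0.0, 0.425, 0.905, -0.0]
contact_force: [1.9, 0.6, -2.3]
gripper_width: 0.683
grasp_force: 66.5
```

```bash
python3 -c "
from h import *
s=state();print(s['tool_pos'],s['tool_rot'],s['contact_force'],s['gripper_width'])
print(mv(.47,-.20,.19,-.228+np.pi/2))"
```

```text
[0.62291584 0.30759679 0.19358764] [-2.12321962e-04  4.24632557e-01  9.05365739e-01 -1.56685936e-04] [ 1.92610066  0.56955734 -2.29473565] 0.6832245704802061
(array([-292.5, -442.1,    3.7]), np.float64(-0.649), np.float64(-0.34))
```

>>> {"op": "apply_moves", "data": {
  "series": [
    {"dx": -21, "dy": -32, "dz": 0, "turn": -0.1, "jaw": 1},
    {"dx": -42, "dy": -64, "dz": 0, "turn": -0.2, "jaw": 1},
    {"dx": -63, "dy": -96, "dz": 0, "turn": -0.3, "jaw": 1},
    {"dx": -84, "dy": -128, "dz": 0, "turn": -0.4, "jaw": 1},
    {"dx": -105, "dy": -160, "dz": 0, "turn": -0.5, "jaw": 1}
  ]
}}

```text
time: 4.58
tool_pos: [0.5658, 0.1237, 0.1923]
tool_rot: [0.0, 0.187, 0.982, 0.0]
contact_force: [1.0, -1.6, -2.0]
gripper_width: 0.687
grasp_force: 66.5
```

```bash
python3 -c "
from h import *
s=state();print(s['gripper_width'])
print(mv(.47,-.20,.19,-.228+np.pi/2))"
```

```text
0.6871081427358576
(array([ -29.9, -336.2,    2.2]), np.float64(-0.148), np.float64(-1.11))
```

>>> {"op": "apply_moves", "data": {
  "series": [
    {"dx": -4, "dy": -38, "dz": 0, "turn": -0.03, "jaw": 1},
    {"dx": -8, "dy": -76, "dz": 0, "turn": -0.06, "jaw": 1},
    {"dx": -11, "dy": -114, "dz": 0, "turn": -0.09, "jaw": 1},
    {"dx": -14, "dy": -152, "dz": 0, "turn": -0.12, "jaw": 1},
    {"dx": -17, "dy": -190, "dz": 0, "turn": -0.148, "jaw": 1}
  ]
}}

```text
time: 5.0
tool_pos: [0.5108, -0.059, 0.1923]
tool_rot: [0.001, 0.116, 0.993, -0.0]
contact_force: [1.2, -0.7, -1.8]
gripper_width: 0.688
grasp_force: 66.5
```

```bash
python3 -c "
from h import *
s=state();print(s['gripper_width'])
print(mv(.47,-.20,.19,-.228+np.pi/2))"
```

```text
0.687686675189482
(array([   7.2, -146.6,    2.3]), np.float64(-0.004), np.float64(-1.6))
```

>>> {"op": "apply_moves", "data": {
  "series": [
    {"dx": -25, "dy": -32, "dz": -6, "turn": 0, "jaw": 1},
    {"dx": -50, "dy": -64, "dz": -12, "turn": 0, "jaw": 1},
    {"dx": -75, "dy": -96, "dz": -18, "turn": 0, "jaw": 1},
    {"dx": -100, "dy": -128, "dz": -24, "turn": 0, "jaw": 1},
    {"dx": -122, "dy": -160, "dz": -28, "turn": 0, "jaw": 1}
  ]
}}

```text
time: 5.42
tool_pos: [0.594, -0.2435, 0.2211]
tool_rot: [0.001, 0.117, 0.993, -0.0]
contact_force: [0.2, 0.6, -1.6]
gripper_width: 0.687
grasp_force: 66.4
```

Run:
```python
from h import *
f=grab_frame("wrist"); np.savez("pics/w2.npz",**{k:f[k] for k in("pixels","mtx","camera_from_world")})
s=state(); print(s["tool_pos"],s["tool_rot"])
im=f["pixels"].copy()
T=pose([5.277,-2.716,0,-.228],0)
for p in TRAY:
    for u in proj(f,p@T[0].T+T[1]): cv2.circle(im,tuple(int(a) for a in u),3,(255,0,0),-1)
cv2.imwrite("pics/w2.png",im[...,::-1])
```

```text
[ 0.59563127 -0.25026702  0.22169688] [ 0.0027161   0.11895883  0.99288979 -0.00335868]
```

View pics/w2.png

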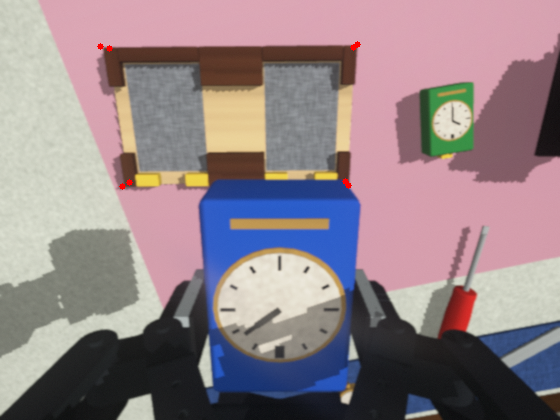

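```bash
cat >> h.py <<'E'
def back(f,uv,z):
    C=f["camera_from_world"];uv=np.atleast_2d(uv);d=np.c_[uv,np.ones(len(uv))]@np.linalg.inv(f["mtx"]).T@C[:3,:3];o=-C[:3,:3].T@C[:3,3]
    return o+d*((z-o[2])/d[:,2])[:,None]
def toworld(p):
    s=state(); q=s["tool_rot"]; M=R.from_quat([q[1],q[2],q[3],q[0]]).as_matrix(); return M,s["tool_pos"]
E
python3 - <<'E'
from h import *
f=grab_frame("wrist"); np.savez("pics/w3.npz",**{k:f[k] for k in("pixels","mtx","camera_from_world")})
M,p0=toworld(0); print(p0)
o=spotter.outline_of(f,"tray")
for d in o: print(d["conf"],d["extent"],d["region"].sum())
top=o[0]["region"].astype(float)
a=f["pixels"].astype(int); h=cv2.cvtColor(f["pixels"],cv2.COLOR_RGB2HSV)
g=((h[...,1]<45)&(h[...,2]>70)&(h[...,2]<170)).astype(np.uint8); g[205:]=0
g=cv2.morphologyEx(g,cv2.MORPH_CLOSE,np.ones((5,5)));g=cv2.morphologyEx(g,cv2.MORPH_OPEN,np.ones((7,7)))
n,l,st,c=cv2.connectedComponentsWithStats(g)
for i in range(1,n):
    if 4000<st[i,4]<12000 and st[i,0]>100:
        cs=cv2.findContours((l==i).astype(np.uint8),0,1)[0][0][:,0].astype(float)
        w=back(f,cs,.006)[:,:2].astype(np.float32); r=cv2.minAreaRect(w*1000)
        print("grey",st[i],c[i],r)
y=((h[...,0]>20)&(h[...,0]<32)&(h[...,1]>170)&(h[...,2]>120)).astype(np.uint8); y[205:]=0
n,l,st,c=cv2.connectedComponentsWithStats(y)
for i in range(1,n):
    if st[i,4]>40: print("yel",st[i],c[i],back(f,c[i],.016)*1000)
wh=((h[...,1]<60)&(h[...,2]>90)).astype(np.uint8); wh[:240]=0; wh[:,:205]=0;wh[:,350:]=0; wh[370:]=0
wh=cv2.morphologyEx(wh,cv2.MORPH_OPEN,np.ones((3,3)))
n,l,st,c=cv2.connectedComponentsWithStats(wh); i=1+np.argmax(st[1:,4])
e=cv2.fitEllipse(cv2.convexHull(cv2.findContours((l==i).astype(np.uint8),0,1)[0][0])); print("dial",e)
print("dial in tool",M.T@(back(f,e[0],p0[2]+.004)[0]-p0)*1000)
E
```

```text
[ 0.59451751 -0.24671154  0.22105228]
0.81 [108.3, 42.0, 364.9, 182.9] 33014
grey [ 272   58   75  108 7734] [308.50310318 110.57344194] ((541.4146728515625, -210.31253051757812), (66.99591064453125, 96.99263763427734), 77.04776000976562)
grey [ 133   60   81  107 7618] [174.85481754 112.11144657] ((513.2771606445312, -332.06695556640625), (67.29866027832031, 96.32979583740234), 76.77892303466797)
yel [193 169  23  13 241] [204.15767635 175.02904564] [[ 572.40080822 -320.10059105   16.        ]]
yel [272 169  22   9 193] [282.44559585 172.98963731] [[ 588.09377621 -246.47363517   16.        ]]
yel [322 168  23  11 219] [333.51598174 172.80821918] [[ 599.3774233 -198.9153918   16.       ]]
yel [143 170  24  12 265] [154.63773585 175.57735849] [[ 561.73008199 -366.67061595   16.        ]]
dial ((279.1396179199219, 305.74853515625), (105.721435546875, 123.10486602783203), 89.87061309814453)
dial in tool [ 0.6954113  -3.20205722 -3.99435039]
```

```bash
python3 -c "
from h import *
print(mv(.5147,-.3291,.12,-.227+np.pi/2))"
```

```text
(array([  56.9, -101.2,  100.3]), np.float64(-0.01), np.float64(-1.84))
```

Tray bays found at left (541,-210) and right (513,-332), yaw -0.227. The held clock is centred at tool (0.7,-3.2). Moving over the right bay.

>>> {"op": "apply_moves", "data": {
  "series": [
    {"dx": 14, "dy": -25, "dz": 15, "turn": -0.01, "jaw": 1},
    {"dx": 28, "dy": -50, "dz": 40, "turn": -0.01, "jaw": 1},
    {"dx": 42, "dy": -75, "dz": 65, "turn": -0.01, "jaw": 1},
    {"dx": 57, "dy": -101, "dz": 90, "turn": -0.01, "jaw": 1},
    {"dx": 57, "dy": -101, "dz": 100, "turn": -0.01, "jaw": 1}
  ]
}}

```text
time: 5.98
tool_pos: [0.5095, -0.3267, 0.1153]
tool_rot: [-0.004, 0.113, 0.994, 0.001]
contact_force: [-0.5, 1.3, -2.7]
gripper_width: 0.69
grasp_force: 66.5
```

>>> {"op": "apply_moves", "data": {
  "series": [
    {"dx": 0, "dy": 0, "dz": 15, "turn": 0, "jaw": 1},
    {"dx": 0, "dy": 0, "dz": 30, "turn": 0, "jaw": 1},
    {"dx": 0, "dy": 0, "dz": 40, "turn": 0, "jaw": 1},
    {"dx": 0, "dy": 0, "dz": 40, "turn": 0, "jaw": 1},
    {"dx": 0, "dy": 0, "dz": 40, "turn": 0, "jaw": 1}
  ]
}}

```text
time: 6.4
tool_pos: [0.5145, -0.3254, 0.0792]
tool_rot: [-0.0, 0.111, 0.994, 0.0]
contact_force: [0.4, 0.6, -1.7]
gripper_width: 0.686
grasp_force: 66.5
```

Run:
```python
from h import *
f=grab_frame("wrist"); print(state()["tool_pos"],mv(.5147,-.3291,.036,-.227+np.pi/2))
cv2.imwrite("pics/w4.png",f["pixels"][...,::-1])
```

```text
[ 0.51508643 -0.32608932  0.08015833] (array([-0.3, -3. , 44.2]), np.float64(0.004), np.float64(-2.03))
```

View pics/w4.png

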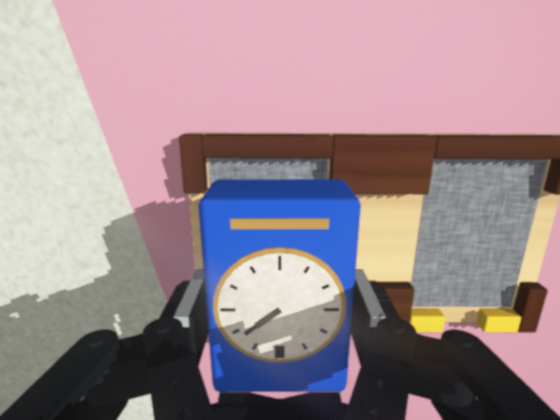

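Run:
```python
from h import *
f=grab_frame("wrist"); p=state()["tool_pos"]; print(p)
T=pose([5.133,-3.321,.06,-.227],0)
print(proj(f,box(-50,50,-35,35,0,10)@T[0].T+T[1]).round(0).tolist())
T=pose([5.414,-2.103,.06,-.227],0)
print(proj(f,box(-50,50,-35,35,0,10)@T[0].T+T[1]).round(0).tolist())
print(back(f,[279.1,305.7],p[2]+.004)*1000)
C=f["camera_from_world"]; M,p0=toworld(0)
print((M.T@(-C[:3,:3].T@C[:3,3]-p0)*1000).round(1)); print((C[:3,:3]@M).round(3))
```

```text
[ 0.5154122  -0.32650686  0.08070177]
[[206.0, 153.0], [203.0, 156.0], [331.0, 153.0], [333.0, 156.0], [216.0, 305.0], [213.0, 314.0], [323.0, 306.0], [325.0, 315.0]]
[[428.0, 154.0], [436.0, 157.0], [552.0, 154.0], [566.0, 157.0], [406.0, 306.0], [412.0, 315.0], [513.0, 306.0], [523.0, 316.0]]
[[ 511.73727124 -325.3886424    84.70176564]]
[  83.4    0.2 -122. ]
[[ 0.001  1.    -0.001]
 [-0.947  0.    -0.321]
 [-0.321  0.001  0.947]]
```

The clock (columns 202–358) is about 6 mm right of the right bay (columns 206–331). Shifting it, then lowering.

>>> {"op": "apply_moves", "data": {
  "series": [
    {"dx": -3, "dy": -6, "dz": 0, "turn": 0.004, "jaw": 1},
    {"dx": -3, "dy": -6, "dz": 0, "turn": 0.004, "jaw": 1},
    {"dx": -3, "dy": -6, "dz": 10, "turn": 0.004, "jaw": 1},
    {"dx": -3, "dy": -6, "dz": 20, "turn": 0.004, "jaw": 1},
    {"dx": -3, "dy": -6, "dz": 28, "turn": 0.004, "jaw": 1}
  ]
}}

```text
time: 6.92
tool_pos: [0.5156, -0.3327, 0.0497]
tool_rot: [-0.001, 0.114, 0.994, 0.0]
contact_force: [-0.4, -0.1, -2.9]
gripper_width: 0.691
grasp_force: 66.5
```

>>> {"op": "apply_moves", "data": {
  "series": [
    {"dx": 0, "dy": 0, "dz": 4, "turn": 0, "jaw": 1},
    {"dx": 0, "dy": 0, "dz": 8, "turn": 0, "jaw": 1},
    {"dx": 0, "dy": 0, "dz": 12, "turn": 0, "jaw": 1},
    {"dx": 0, "dy": 0, "dz": 15, "turn": 0, "jaw": 1},
    {"dx": 0, "dy": 0, "dz": 15, "turn": 0, "jaw": 1}
  ]
}}

```text
time: 7.33
tool_pos: [0.5164, -0.3332, 0.0364]
tool_rot: [0.0, 0.114, 0.994, -0.0]
contact_force: [0.1, -0.6, -1.6]
gripper_width: 0.687
grasp_force: 66.5
```

Run:
```python
from h import *
f=grab_frame("wrist"); s=state();p=s["tool_pos"]; print(p,s["contact_force"],s["tool_rot"])
print(back(f,[279.1,305.7],p[2]+.004)*1000)
```

```text
[ 0.51643973 -0.33323988  0.03648397] [-0.334547   -1.35028923 -2.38916953] [ 2.68602524e-04  1.13629343e-01  9.93523157e-01 -1.91403252e-04]
[[ 513.36296189 -332.55863784   40.48397011]]
```

>>> {"op": "apply_moves", "data": {
  "series": [
    {"dx": 0, "dy": 0, "dz": 2, "turn": 0, "jaw": 1},
    {"dx": 0, "dy": 0, "dz": 3, "turn": 0, "jaw": 1},
    {"dx": 0, "dy": 0, "dz": 3, "turn": 0, "jaw": 1}
  ]
}}

```text
time: 7.63
tool_pos: [0.5169, -0.3335, 0.036]
tool_rot: [0.0, 0.113, 0.994, -0.0]
contact_force: [-4.8, 3.1, 10.4]
gripper_width: 0.687
grasp_force: 67.9
```

>>> {"op": "apply_moves", "data": {
  "series": [
    {"dx": 0, "dy": 0, "dz": 1, "turn": 0, "jaw": 0},
    {"dx": 0, "dy": 0, "dz": 1, "turn": 0, "jaw": 0},
    {"dx": 0, "dy": 0, "dz": 0, "turn": 0, "jaw": 0},
    {"dx": 0, "dy": 0, "dz": -5, "turn": 0, "jaw": 0},
    {"dx": 0, "dy": 0, "dz": -20, "turn": 0, "jaw": 0}
  ]
}}

```text
time: 8.05
tool_pos: [0.5147, -0.3318, 0.0511]
tool_rot: [-0.002, 0.114, 0.994, 0.001]
contact_force: [-0.2, 1.0, 0.3]
gripper_width: 1.002
grasp_force: 0.0
```

>>> {"op": "apply_moves", "data": {
  "series": [
    {"dx": 0, "dy": 0, "dz": -38, "turn": 0, "jaw": 0},
    {"dx": 0, "dy": 0, "dz": -76, "turn": 0, "jaw": 0},
    {"dx": 0, "dy": 0, "dz": -114, "turn": 0, "jaw": 0},
    {"dx": 0, "dy": 0, "dz": -150, "turn": 0, "jaw": 0},
    {"dx": 0, "dy": 0, "dz": -180, "turn": 0, "jaw": 0}
  ]
}}

```text
time: 8.47
tool_pos: [0.5166, -0.3334, 0.2371]
tool_rot: [0.001, 0.114, 0.994, -0.001]
contact_force: [0.2, -0.4, 0.8]
gripper_width: 1.001
grasp_force: 0.0
```

Run:
```python
from h import *
f=grab_frame("wrist")
print(mv(.584,.054,.25,-.25+np.pi/2))
cv2.imwrite("pics/w5.png",f["pixels"][...,::-1])
b=spotter.outline_of(f,"blue_clock")
for d in b[:1]:
    print(d["conf"],d["extent"],fit([(f,d["region"].astype(float))],CLOCK,[5.13,-3.32,.06,-.227],fixz=.006))
```

```text
(array([ 24.4, 393.8,  -8.3]), np.float64(0.022), np.float64(-2.04))
0.78 [248.9, 129.8, 313.7, 229.5] (array([ 5.15021e+02, -3.32971e+02,  1.10220e+01, -2.27000e-01]), np.float64(0.046))
```

View pics/w5.png

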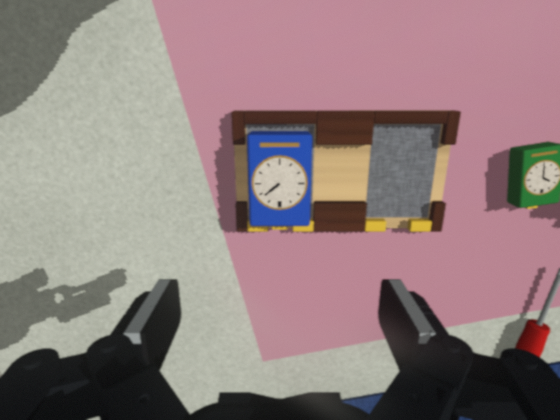

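Blue sits in its bay (columns 248–314, rows 130–229), 2 mm from centre. Heading to the green clock.

>>> {"op": "apply_moves", "data": {
  "series": [
    {"dx": 2, "dy": 38, "dz": -3, "turn": 0.02, "jaw": 0},
    {"dx": 5, "dy": 76, "dz": -6, "turn": 0.02, "jaw": 0},
    {"dx": 7, "dy": 114, "dz": -8, "turn": 0.02, "jaw": 0},
    {"dx": 10, "dy": 152, "dz": -8, "turn": 0.02, "jaw": 0},
    {"dx": 12, "dy": 190, "dz": -8, "turn": 0.02, "jaw": 0}
  ]
}}

```text
time: 8.98
tool_pos: [0.547, -0.1435, 0.2407]
tool_rot: [-0.0, 0.124, 0.992, 0.0]
contact_force: [0.5, 0.9, 0.2]
gripper_width: 1.002
grasp_force: 0.0
```

>>> {"op": "apply_moves", "data": {
  "series": [
    {"dx": 2, "dy": 40, "dz": 0, "turn": 0.0, "jaw": 0},
    {"dx": 4, "dy": 80, "dz": 0, "turn": 0.0, "jaw": 0},
    {"dx": 6, "dy": 120, "dz": 0, "turn": 0.0, "jaw": 0},
    {"dx": 8, "dy": 160, "dz": 0, "turn": 0.0, "jaw": 0},
    {"dx": 8, "dy": 198, "dz": 0, "turn": 0.0, "jaw": 0}
  ]
}}

```text
time: 9.4
tool_pos: [0.5877, 0.0509, 0.2405]
tool_rot: [-0.001, 0.123, 0.992, -0.0]
contact_force: [0.7, -0.7, 0.2]
gripper_width: 1.002
grasp_force: 0.0
```

>>> {"op": "apply_moves", "data": {
  "series": [
    {"dx": 0, "dy": 0, "dz": 0, "turn": 0.0, "jaw": 0},
    {"dx": 0, "dy": 0, "dz": 0, "turn": 0.0, "jaw": 0},
    {"dx": 0, "dy": 0, "dz": 0, "turn": 0.0, "jaw": 0}
  ]
}}

```text
time: 9.65
tool_pos: [0.5878, 0.0486, 0.2405]
tool_rot: [-0.001, 0.123, 0.992, -0.0]
contact_force: [-0.1, -1.1, 0.4]
gripper_width: 0.999
grasp_force: 0.0
```

Run:
```python
from h import *
f=grab_frame("wrist"); ft=grab_frame("top"); fs=grab_frame("side")
print(state()["tool_pos"])
im=f["pixels"].copy()
o=spotter.outline_of(f,"green_clock")
for d in o: print(d["conf"],d["extent"],d["region"].sum())
ox=min(o,key=lambda d:-d["region"].sum())
m=ox["region"].astype(float)
ds=[(f,m)]
z=dict(np.load("pics/top0.npz")),dict(np.load("pics/side0.npz"))
def cm(f,ext):
    h=cv2.cvtColor(f["pixels"],cv2.COLOR_RGB2HSV); k=np.zeros(h.shape[:2]); 
    g=((h[...,0]>40)&(h[...,0]<80)&(h[...,1]>100)).astype(np.uint8)
    x0,y0,x1,y1=ext; w=np.zeros_like(g); w[y0:y1,x0:x1]=g[y0:y1,x0:x1]
    return w
v0=[5.84,.54,.38,-.25]
print("wrist",fit(ds,CLOCK,v0,np.pi/6))
# body only by colour hull in initial top and side
vs=[(f,m)]
for fr,ext in((z[0],(220,180,272,246)),(z[1],(236,165,292,222))):
    w=cm(fr,ext); pts=np.argwhere(w)[:,::-1]; hm=np.zeros_like(w); cv2.fillConvexPoly(hm,cv2.convexHull(pts.astype(np.int32)),1); ds.append((fr,hm.astype(float))); 
print("colour top+side",fit(ds[1:],CLOCK[:1],v0,np.pi/6))
r=fit(ds[1:],CLOCK[:1],v0+[.52]); print(r)
w=cm(f,(0,0,560,420)); n,l,st,c=cv2.connectedComponentsWithStats(w); i=1+np.argmax(st[1:,4]); 
hm=np.zeros_like(w); cv2.fillConvexPoly(hm,cv2.convexHull(np.argwhere(l==i)[:,::-1].astype(np.int32)),1); ds[0]=(f,hm.astype(float))
for k in (ds[:1],ds): 
    r=fit(k,CLOCK[:1],v0,np.pi/6); print(r)
print(fit(ds,CLOCK[:1],v0+[.52]))
v=r[0]; T=pose([v[0]/100,v[1]/100,v[2]/100,v[3]],np.pi/6)
for p in CLOCK:
    for u in proj(f,p@T[0].T+T[1]): cv2.circle(im,tuple(int(a) for a in u),2,(255,0,0),-1)
cv2.imwrite("pics/w6.png",im[...,::-1])
```

```text
[0.5879962  0.04742956 0.24099645]
0.94 [248.1, 123.1, 321.8, 238.6] 7453
0.62 [129.5, 162.3, 183.6, 223.5] 2685
0.41 [247.8, 115.4, 316.2, 237.8] 549
wrist (array([ 5.85142e+02,  5.32310e+01,  3.45860e+01, -2.43000e-01]), np.float64(0.0194))
colour top+side (array([ 5.84737e+02,  5.47460e+01,  3.66190e+01, -2.46000e-01]), np.float64(0.2058))
(array([ 5.83562e+02,  5.39390e+01,  3.78960e+01, -3.25000e-01,
        6.61000e-01]), np.float64(0.1989))
(array([ 5.85289e+02,  5.29450e+01,  3.03640e+01, -2.43000e-01]), np.float64(0.016))
(array([ 5.84457e+02,  5.34440e+01,  3.71920e+01, -2.39000e-01]), np.float64(0.156))
(array([ 5.84341e+02,  5.33700e+01,  3.73510e+01, -2.41000e-01,
        5.46000e-01]), np.float64(0.1559))
```

View pics/w6.png

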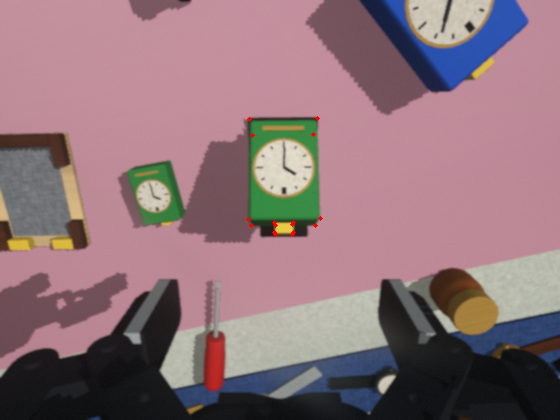

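Green clock overlay matches (columns 248–321, rows 118–225), at (585,53) with its back centre about 37 mm up. I'll grip its sides near the body centre.

```bash
python3 -c "
from h import *
print(mv(.577,.055,.061,-.243+np.pi/2))"
```

```text
(array([ 12.6,   4.7, 180.1]), np.float64(-0.007), np.float64(-1.37))
```

>>> {"op": "apply_moves", "data": {
  "series": [
    {"dx": 13, "dy": 5, "dz": 38, "turn": -0.007, "jaw": 0},
    {"dx": 13, "dy": 5, "dz": 76, "turn": -0.007, "jaw": 0},
    {"dx": 13, "dy": 5, "dz": 100, "turn": -0.007, "jaw": 0},
    {"dx": 13, "dy": 5, "dz": 100, "turn": -0.007, "jaw": 0},
    {"dx": 13, "dy": 5, "dz": 100, "turn": -0.007, "jaw": 0}
  ]
}}

```text
time: 10.27
tool_pos: [0.5758, 0.0559, 0.14]
tool_rot: [-0.002, 0.121, 0.993, -0.0]
contact_force: [1.3, -0.0, -0.0]
gripper_width: 1.0
grasp_force: 0.0
```

```bash
python3 -c "
from h import *
print(state()['tool_pos'],mv(.577,.055,.061,-.243+np.pi/2))"
```

```text
[0.57580187 0.05591295 0.14001472] (array([-1.6, -0.5, 79. ]), np.float64(0.001), np.float64(-1.36))
```

>>> {"op": "apply_moves", "data": {
  "series": [
    {"dx": -1, "dy": 0, "dz": 30, "turn": 0, "jaw": 0},
    {"dx": -1, "dy": 0, "dz": 55, "turn": 0, "jaw": 0},
    {"dx": -1, "dy": 0, "dz": 72, "turn": 0, "jaw": 0},
    {"dx": -1, "dy": 0, "dz": 79, "turn": 0, "jaw": 0},
    {"dx": -1, "dy": 0, "dz": 79, "turn": 0, "jaw": 0}
  ]
}}

```text
time: 10.68
tool_pos: [0.5782, 0.056, 0.0628]
tool_rot: [0.0, 0.12, 0.993, 0.0]
contact_force: [-0.6, 0.1, -0.1]
gripper_width: 0.998
grasp_force: 0.0
```

```bash
python3 -c "
from h import *
print(state()['contact_force'],state()['tool_pos'],mv(.577,.055,.061,-.243+np.pi/2))"
```

```text
[-0.56797382  0.09504334 -0.14828001] [0.57824392 0.05604244 0.06277361] (array([ 1. , -1.3,  1.8]), np.float64(0.002), np.float64(-1.36))
```

>>> {"op": "apply_moves", "data": {
  "series": [
    {"dx": 0, "dy": 0, "dz": 0, "turn": 0, "jaw": 0.5},
    {"dx": 0, "dy": 0, "dz": 0, "turn": 0, "jaw": 1},
    {"dx": 0, "dy": 0, "dz": 0, "turn": 0, "jaw": 1},
    {"dx": 0, "dy": 0, "dz": 0, "turn": 0, "jaw": 1},
    {"dx": 0, "dy": 0, "dz": 0, "turn": 0, "jaw": 1}
  ]
}}

```text
time: 11.1
tool_pos: [0.5799, 0.0563, 0.0654]
tool_rot: [0.002, 0.12, 0.993, 0.0]
contact_force: [-1.0, -0.2, 7.1]
gripper_width: 0.692
grasp_force: 65.6
```

>>> {"op": "apply_moves", "data": {
  "series": [
    {"dx": 0, "dy": 0, "dz": -20, "turn": 0, "jaw": 1},
    {"dx": 0, "dy": 0, "dz": -50, "turn": 0, "jaw": 1},
    {"dx": 0, "dy": 0, "dz": -80, "turn": 0, "jaw": 1},
    {"dx": 0, "dy": 0, "dz": -110, "turn": 0, "jaw": 1},
    {"dx": 0, "dy": 0, "dz": -110, "turn": 0, "jaw": 1}
  ]
}}

```text
time: 11.52
tool_pos: [0.582, 0.0565, 0.1809]
tool_rot: [0.007, 0.12, 0.993, 0.001]
contact_force: [2.3, 0.7, 0.3]
gripper_width: 0.695
grasp_force: 65.3
```

Run:
```python
from h import *
s=state(); print(s['contact_force'],s['gripper_width'],s['tool_pos'],mv(.46,-.07,.12,-.243+np.pi/2))
f=grab_frame("side"); cv2.imwrite("pics/s7.png",cv2.resize(f["pixels"][100:310,150:430,::-1],(800,600)))
```

```text
[2.29752024 0.67680689 0.30237518] 0.6953837569010993 [0.58196634 0.05648283 0.18088324] (array([  89.1, -152.1,   59.2]), np.float64(0.002), np.float64(-1.36))
```

View pics/s7.png

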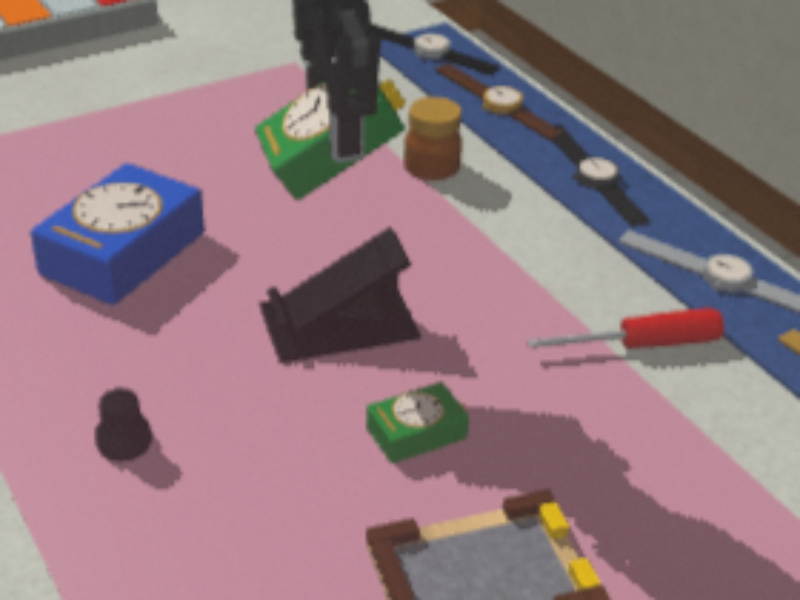

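The green clock is held, still tilted 30°, with the easel free below. Moving to clear table to level it.

>>> {"op": "apply_moves", "data": {
  "series": [
    {"dx": 18, "dy": -31, "dz": 0, "turn": 0, "jaw": 1},
    {"dx": 36, "dy": -62, "dz": 0, "turn": 0, "jaw": 1},
    {"dx": 54, "dy": -93, "dz": 5, "turn": 0, "jaw": 1},
    {"dx": 72, "dy": -124, "dz": 20, "turn": 0, "jaw": 1},
    {"dx": 89, "dy": -152, "dz": 50, "turn": 0, "jaw": 1}
  ]
}}

```text
time: 11.98
tool_pos: [0.4567, -0.07, 0.1255]
tool_rot: [0.003, 0.12, 0.993, -0.001]
contact_force: [0.4, -1.0, -1.6]
gripper_width: 0.689
grasp_force: 65.7
```

>>> {"op": "apply_moves", "data": {
  "series": [
    {"dx": 0, "dy": 0, "dz": 25, "turn": 0, "jaw": 1},
    {"dx": 0, "dy": 0, "dz": 50, "turn": 0, "jaw": 1},
    {"dx": 0, "dy": 0, "dz": 65, "turn": 0, "jaw": 1},
    {"dx": 0, "dy": 0, "dz": 65, "turn": 0, "jaw": 1},
    {"dx": 0, "dy": 0, "dz": 65, "turn": 0, "jaw": 1}
  ]
}}

```text
time: 12.4
tool_pos: [0.4549, -0.068, 0.0574]
tool_rot: [-0.002, 0.12, 0.993, 0.0]
contact_force: [-0.4, -0.8, -2.2]
gripper_width: 0.692
grasp_force: 65.7
```

>>> {"op": "apply_moves", "data": {
  "series": [
    {"dx": 0, "dy": 0, "dz": 4, "turn": 0, "jaw": 1},
    {"dx": 0, "dy": 0, "dz": 8, "turn": 0, "jaw": 1},
    {"dx": 0, "dy": 0, "dz": 12, "turn": 0, "jaw": 1},
    {"dx": 0, "dy": 0, "dz": 12, "turn": 0, "jaw": 1}
  ]
}}

```text
time: 12.73
tool_pos: [0.4565, -0.0683, 0.047]
tool_rot: [-0.0, 0.12, 0.993, 0.0]
contact_force: [-0.2, 0.8, -2.2]
gripper_width: 0.691
grasp_force: 65.8
```

>>> {"op": "apply_moves", "data": {
  "series": [
    {"dx": 0, "dy": 0, "dz": 4, "turn": 0, "jaw": 1},
    {"dx": 0, "dy": 0, "dz": 4, "turn": 0, "jaw": 1}
  ]
}}

```text
time: 12.9
tool_pos: [0.4582, -0.0688, 0.0451]
tool_rot: [0.001, 0.12, 0.993, -0.0]
contact_force: [-0.6, 0.8, 5.5]
gripper_width: 0.694
grasp_force: 67.0
```

Contact at about z=0.045. Pressing down further so the clock pivots in the pads.

>>> {"op": "apply_moves", "data": {
  "series": [
    {"dx": 0, "dy": 0, "dz": 2, "turn": 0, "jaw": 1},
    {"dx": 0, "dy": 0, "dz": 4, "turn": 0, "jaw": 1},
    {"dx": 0, "dy": 0, "dz": 4, "turn": 0, "jaw": 1}
  ]
}}

```text
time: 13.15
tool_pos: [0.4603, -0.0694, 0.0431]
tool_rot: [0.004, 0.12, 0.993, -0.0]
contact_force: [0.4, 0.3, 11.2]
gripper_width: 0.696
grasp_force: 67.6
```

>>> {"op": "apply_moves", "data": {
  "series": [
    {"dx": 0, "dy": 0, "dz": 2, "turn": 0, "jaw": 1},
    {"dx": 0, "dy": 0, "dz": 4, "turn": 0, "jaw": 1},
    {"dx": 0, "dy": 0, "dz": 4, "turn": 0, "jaw": 1}
  ]
}}

```text
time: 13.4
tool_pos: [0.4626, -0.0701, 0.0409]
tool_rot: [0.006, 0.12, 0.993, -0.001]
contact_force: [2.8, 0.5, 13.6]
gripper_width: 0.689
grasp_force: 68.1
```

>>> {"op": "apply_moves", "data": {
  "series": [
    {"dx": 0, "dy": 0, "dz": 3, "turn": 0, "jaw": 1},
    {"dx": 0, "dy": 0, "dz": 6, "turn": 0, "jaw": 1},
    {"dx": 0, "dy": 0, "dz": 8, "turn": 0, "jaw": 1},
    {"dx": 0, "dy": 0, "dz": 8, "turn": 0, "jaw": 1}
  ]
}}

```text
time: 13.73
tool_pos: [0.4666, -0.0712, 0.0355]
tool_rot: [0.011, 0.12, 0.993, -0.001]
contact_force: [9.5, -0.2, 18.5]
gripper_width: 0.69
grasp_force: 69.1
```

>>> {"op": "apply_moves", "data": {
  "series": [
    {"dx": 0, "dy": 0, "dz": 3, "turn": 0, "jaw": 1},
    {"dx": 0, "dy": 0, "dz": 6, "turn": 0, "jaw": 1},
    {"dx": 0, "dy": 0, "dz": 8, "turn": 0, "jaw": 1},
    {"dx": 0, "dy": 0, "dz": 8, "turn": 0, "jaw": 1}
  ]
}}

```text
time: 14.07
tool_pos: [0.4668, -0.0717, 0.0275]
tool_rot: [0.011, 0.12, 0.993, -0.002]
contact_force: [8.9, -2.9, 18.1]
gripper_width: 0.687
grasp_force: 70.3
```

>>> {"op": "apply_moves", "data": {
  "series": [
    {"dx": 0, "dy": 0, "dz": 3, "turn": 0, "jaw": 1},
    {"dx": 0, "dy": 0, "dz": 4, "turn": 0, "jaw": 1},
    {"dx": 0, "dy": 0, "dz": 4, "turn": 0, "jaw": 1}
  ]
}}

```text
time: 14.32
tool_pos: [0.4655, -0.0713, 0.0225]
tool_rot: [0.01, 0.12, 0.993, -0.002]
contact_force: [9.0, -1.7, 15.9]
gripper_width: 0.692
grasp_force: 70.9
```

Run:
```python
from h import *
print(state()["tool_pos"])
f=grab_frame("side"); u=proj(f,np.array([[.46,-.07,.03]]))[0].astype(int); print(u)
cv2.imwrite("pics/s8.png",cv2.resize(f["pixels"][u[1]-70:u[1]+70,u[0]-90:u[0]+90,::-1],(720,560)))
```

```text
[ 0.46554949 -0.07133015  0.02246078]
[240 256]
```

View pics/s8.png

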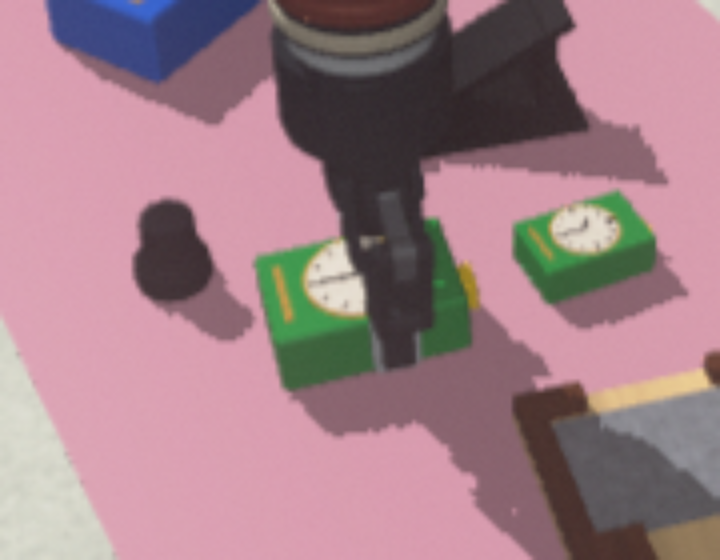

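The clock is now nearly level, with the loupe well clear. Releasing it to rest flat on the table, then I'll re-measure.

>>> {"op": "apply_moves", "data": {
  "series": [
    {"dx": 0, "dy": 0, "dz": 0, "turn": 0, "jaw": 0},
    {"dx": 0, "dy": 0, "dz": 0, "turn": 0, "jaw": 0},
    {"dx": 0, "dy": 0, "dz": 0, "turn": 0, "jaw": 0},
    {"dx": 0, "dy": 0, "dz": -40, "turn": 0, "jaw": 0},
    {"dx": 0, "dy": 0, "dz": -80, "turn": 0, "jaw": 0}
  ]
}}

```text
time: 14.78
tool_pos: [0.4529, -0.0673, 0.0918]
tool_rot: [-0.005, 0.12, 0.993, 0.001]
contact_force: [1.7, -0.5, 0.4]
gripper_width: 1.002
grasp_force: 0.0
```

>>> {"op": "apply_moves", "data": {
  "series": [
    {"dx": 0, "dy": 0, "dz": -30, "turn": 0, "jaw": 0},
    {"dx": 0, "dy": 0, "dz": -60, "turn": 0, "jaw": 0},
    {"dx": 0, "dy": 0, "dz": -80, "turn": 0, "jaw": 0},
    {"dx": 0, "dy": 0, "dz": -80, "turn": 0, "jaw": 0},
    {"dx": 0, "dy": 0, "dz": -80, "turn": 0, "jaw": 0}
  ]
}}

```text
time: 15.2
tool_pos: [0.4568, -0.0685, 0.1757]
tool_rot: [0.001, 0.12, 0.993, -0.0]
contact_force: [-0.4, 0.0, -0.0]
gripper_width: 1.002
grasp_force: 0.0
```

Run:
```python
from h import *
f=grab_frame("wrist"); s=state(); print(s["tool_pos"],s["tool_rot"])
o=spotter.outline_of(f,"green_clock")
for d in o: print(d["conf"],d["extent"],d["region"].sum())
m=max(o,key=lambda d:d["region"].sum())["region"].astype(float)
r=fit([(f,m)],CLOCK,[4.58,-.69,0,-.243],fixz=0); print(r)
print(fit([(f,m)],CLOCK,[4.58,-.69,0,-.243,0.0],fixz=0))
x,y,_,a=r[0]; print(mv(x/1000,y/1000,.06,a+np.pi/2))
```

```text
[ 0.45588525 -0.06825323  0.17403413] [-7.82891815e-04  1.20087412e-01  9.92763002e-01  1.47092648e-04]
0.72 [239.5, 142.0, 318.7, 259.6] 8418
0.67 [271.7, 274.0, 320.9, 343.9] 2767
0.35 [0.0, 267.5, 69.1, 372.4] 5208
(array([ 4.57293e+02, -6.91480e+01,  5.67700e+00, -2.40000e-01]), np.float64(0.0395))
(array([ 4.57805e+02, -6.92160e+01,  5.63300e+00, -2.40000e-01,
        1.30000e-01]), np.float64(0.0314))
(array([ -2.5,  -0.6, 113.1]), np.float64(-0.001), np.float64(-1.64))
```

>>> {"op": "apply_moves", "data": {
  "series": [
    {"dx": -2, "dy": -1, "dz": 38, "turn": 0, "jaw": 0},
    {"dx": -2, "dy": -1, "dz": 76, "turn": 0, "jaw": 0},
    {"dx": -2, "dy": -1, "dz": 110, "turn": 0, "jaw": 0},
    {"dx": -2, "dy": -1, "dz": 135, "turn": 0, "jaw": 0},
    {"dx": -2, "dy": -1, "dz": 146, "turn": 0, "jaw": 0}
  ]
}}

```text
time: 15.72
tool_pos: [0.4531, -0.0683, 0.0227]
tool_rot: [-0.006, 0.12, 0.993, 0.001]
contact_force: [-0.1, 0.1, -0.8]
gripper_width: 1.0
grasp_force: 0.0
```

>>> {"op": "apply_moves", "data": {
  "series": [
    {"dx": 0, "dy": 0, "dz": 0, "turn": 0, "jaw": 0},
    {"dx": 0, "dy": 0, "dz": 0, "turn": 0, "jaw": 0},
    {"dx": 0, "dy": 0, "dz": 0, "turn": 0, "jaw": 0}
  ]
}}

```text
time: 15.97
tool_pos: [0.4594, -0.0703, 0.0305]
tool_rot: [0.001, 0.12, 0.993, -0.0]
contact_force: [1.2, -1.1, 0.0]
gripper_width: 0.998
grasp_force: 0.0
```

Run:
```python
from h import *
print(mv(.4575,-.0692,.027,-.24+np.pi/2),state()["contact_force"])
f=grab_frame("side"); u=proj(f,np.array([[.46,-.07,.03]]))[0].astype(int); print(u)
cv2.imwrite("pics/s9.png",cv2.resize(f["pixels"][u[1]-50:u[1]+50,u[0]-64:u[0]+64,::-1],(720,560)))
```

```text
(array([2.1, 0.6, 3.5]), np.float64(-0.001), np.float64(-1.64)) [ 1.15999436 -1.05307865  0.01135173]
[240 256]
```

View pics/s9.png

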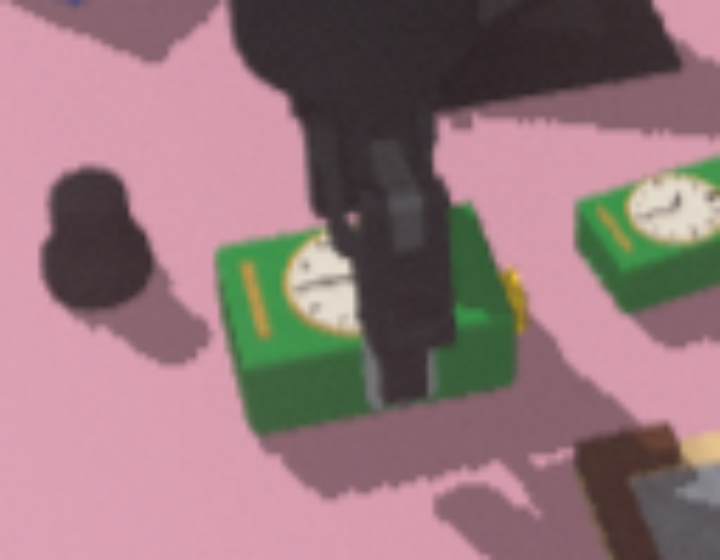

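The green clock lies flat, its edges parallel to the small green look-alike's. Gripping.

>>> {"op": "apply_moves", "data": {
  "series": [
    {"dx": 2, "dy": 0, "dz": 2, "turn": 0, "jaw": 0.3},
    {"dx": 2, "dy": 0, "dz": 2, "turn": 0, "jaw": 1},
    {"dx": 2, "dy": 0, "dz": 2, "turn": 0, "jaw": 1},
    {"dx": 2, "dy": 0, "dz": 2, "turn": 0, "jaw": 1},
    {"dx": 2, "dy": 0, "dz": 2, "turn": 0, "jaw": 1}
  ]
}}

```text
time: 16.43
tool_pos: [0.4573, -0.0697, 0.0285]
tool_rot: [0.001, 0.12, 0.993, -0.0]
contact_force: [-0.9, 0.1, 7.7]
gripper_width: 0.686
grasp_force: 66.7
```

>>> {"op": "apply_moves", "data": {
  "series": [
    {"dx": 0, "dy": 0, "dz": -20, "turn": 0, "jaw": 1},
    {"dx": 0, "dy": 0, "dz": -40, "turn": 0, "jaw": 1},
    {"dx": 0, "dy": 0, "dz": -60, "turn": 0, "jaw": 1},
    {"dx": 0, "dy": 0, "dz": -70, "turn": 0, "jaw": 1},
    {"dx": 0, "dy": 0, "dz": -70, "turn": 0, "jaw": 1}
  ]
}}

```text
time: 16.85
tool_pos: [0.4579, -0.07, 0.0996]
tool_rot: [0.002, 0.12, 0.993, -0.0]
contact_force: [-1.0, -0.5, -1.5]
gripper_width: 0.69
grasp_force: 65.9
```

Run:
```python
from h import *
s=state();print(s["tool_pos"],s["gripper_width"],mv(.541,-.211,.12,-.227+np.pi/2),s["contact_force"])
```

```text
[ 0.45789149 -0.06995481  0.09957147] 0.690199721715721 (array([-114.4, -117.2,  -19.8]), np.float64(-0.014), np.float64(-1.64)) [-0.98628641 -0.48697662 -1.53585421]
```

>>> {"op": "apply_moves", "data": {
  "series": [
    {"dx": -25, "dy": -26, "dz": -10, "turn": -0.014, "jaw": 1},
    {"dx": -50, "dy": -52, "dz": -15, "turn": -0.014, "jaw": 1},
    {"dx": -75, "dy": -78, "dz": -15, "turn": -0.014, "jaw": 1},
    {"dx": -100, "dy": -103, "dz": -10, "turn": -0.014, "jaw": 1},
    {"dx": -114, "dy": -117, "dz": 0, "turn": -0.014, "jaw": 1}
  ]
}}

```text
time: 17.27
tool_pos: [0.5409, -0.2136, 0.0971]
tool_rot: [0.001, 0.114, 0.993, -0.001]
contact_force: [0.0, 0.5, -1.0]
gripper_width: 0.688
grasp_force: 65.8
```

>>> {"op": "apply_moves", "data": {
  "series": [
    {"dx": 0, "dy": 0, "dz": 10, "turn": 0, "jaw": 1},
    {"dx": 0, "dy": 0, "dz": 20, "turn": 0, "jaw": 1},
    {"dx": 0, "dy": 0, "dz": 20, "turn": 0, "jaw": 1},
    {"dx": 0, "dy": 0, "dz": 20, "turn": 0, "jaw": 1},
    {"dx": 0, "dy": 0, "dz": 20, "turn": 0, "jaw": 1}
  ]
}}

```text
time: 17.68
tool_pos: [0.5385, -0.2092, 0.0767]
tool_rot: [-0.0, 0.113, 0.994, 0.0]
contact_force: [0.1, -0.0, -2.4]
gripper_width: 0.69
grasp_force: 65.8
```

Run:
```python
from h import *
import time
f=grab_frame("wrist"); M,p=toworld(0); print(p)
im=f["pixels"].copy()
h=cv2.cvtColor(f["pixels"],cv2.COLOR_RGB2HSV)
wh=((h[...,1]<60)&(h[...,2]>90)).astype(np.uint8); wh[:240]=0; wh[:,:210]=0;wh[:,350:]=0; wh[370:]=0
wh=cv2.morphologyEx(wh,cv2.MORPH_OPEN,np.ones((3,3)))
n,l,st,c=cv2.connectedComponentsWithStats(wh); i=1+np.argmax(st[1:,4])
e=cv2.fitEllipse(cv2.convexHull(cv2.findContours((l==i).astype(np.uint8),0,1)[0][0])); print("dial",e)
w=back(f,e[0],p[2]+.0055)[0]; print(w*1000, "shift",M.T@(np.array([.541,-.211,w[2]])-w)*1000)
T=pose([5.41,-2.11,.06,-.227],0)
for u in proj(f,box(-50,50,-35,35,0,10)@T[0].T+T[1]): cv2.circle(im,tuple(int(a) for a in u),2,(255,0,0),-1)
cv2.imwrite("pics/w10.png",im[...,::-1])
```

```text
[ 0.53900335 -0.20947782  0.07739771]
dial ((279.15509033203125, 312.73419189453125), (104.94386291503906, 123.4657211303711), 89.75575256347656)
[ 537.26676765 -208.93042461   82.89771037] shift [-4.10179753e+00 -1.18127965e+00  1.24038405e-03]
```

View pics/w10.png

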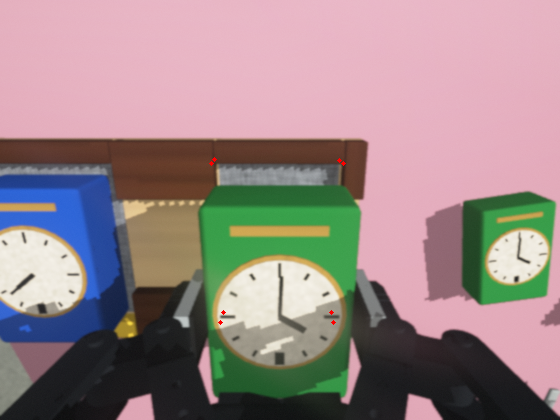

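Bay inner walls appear at columns 217–343 and the clock is centred at 280, so it needs about 4 mm forward and almost no sideways shift. Lowering.

>>> {"op": "apply_moves", "data": {
  "series": [
    {"dx": -4, "dy": 0, "dz": 0, "turn": 0, "jaw": 1},
    {"dx": -4, "dy": 0, "dz": 5, "turn": 0, "jaw": 1},
    {"dx": -4, "dy": 0, "dz": 15, "turn": 0, "jaw": 1},
    {"dx": -4, "dy": 0, "dz": 23, "turn": 0, "jaw": 1},
    {"dx": -4, "dy": 0, "dz": 30, "turn": 0, "jaw": 1}
  ]
}}

```text
time: 18.15
tool_pos: [0.5424, -0.2108, 0.0456]
tool_rot: [-0.001, 0.113, 0.994, 0.0]
contact_force: [-0.0, 0.5, -2.7]
gripper_width: 0.685
grasp_force: 65.9
```

>>> {"op": "apply_moves", "data": {
  "series": [
    {"dx": 0, "dy": 0, "dz": 3, "turn": 0, "jaw": 1},
    {"dx": 0, "dy": 0, "dz": 6, "turn": 0, "jaw": 1},
    {"dx": 0, "dy": 0, "dz": 9, "turn": 0, "jaw": 1},
    {"dx": 0, "dy": 0, "dz": 11, "turn": 0, "jaw": 1},
    {"dx": 0, "dy": 0, "dz": 11, "turn": 0, "jaw": 1}
  ]
}}

```text
time: 18.57
tool_pos: [0.5429, -0.2111, 0.0358]
tool_rot: [-0.0, 0.113, 0.994, 0.0]
contact_force: [-1.0, 0.3, -2.2]
gripper_width: 0.692
grasp_force: 65.9
```

>>> {"op": "apply_moves", "data": {
  "series": [
    {"dx": 0, "dy": 0, "dz": 2, "turn": 0, "jaw": 1},
    {"dx": 0, "dy": 0, "dz": 3, "turn": 0, "jaw": 1},
    {"dx": 0, "dy": 0, "dz": 3, "turn": 0, "jaw": 1}
  ]
}}

```text
time: 18.82
tool_pos: [0.5437, -0.2115, 0.0346]
tool_rot: [0.0, 0.113, 0.994, -0.0]
contact_force: [-2.9, 0.9, 3.8]
gripper_width: 0.683
grasp_force: 66.6
```

Floor contact at the expected height. Releasing and rising.

>>> {"op": "apply_moves", "data": {
  "series": [
    {"dx": 0, "dy": 0, "dz": 0, "turn": 0, "jaw": 0},
    {"dx": 0, "dy": 0, "dz": 0, "turn": 0, "jaw": 0},
    {"dx": 0, "dy": 0, "dz": 0, "turn": 0, "jaw": 0},
    {"dx": 0, "dy": 0, "dz": -5, "turn": 0, "jaw": 0},
    {"dx": 0, "dy": 0, "dz": -20, "turn": 0, "jaw": 0}
  ]
}}

```text
time: 19.23
tool_pos: [0.5413, -0.2102, 0.051]
tool_rot: [-0.002, 0.113, 0.994, 0.001]
contact_force: [-0.7, 0.6, -0.0]
gripper_width: 0.999
grasp_force: 0.0
```

>>> {"op": "apply_moves", "data": {
  "series": [
    {"dx": 0, "dy": 0, "dz": -38, "turn": 0, "jaw": 0},
    {"dx": 0, "dy": 0, "dz": -76, "turn": 0, "jaw": 0},
    {"dx": 0, "dy": 0, "dz": -114, "turn": 0, "jaw": 0},
    {"dx": 0, "dy": 0, "dz": -150, "turn": 0, "jaw": 0},
    {"dx": 0, "dy": 0, "dz": -180, "turn": 0, "jaw": 0}
  ]
}}

```text
time: 19.65
tool_pos: [0.5435, -0.2114, 0.237]
tool_rot: [0.002, 0.113, 0.994, -0.001]
contact_force: [1.0, 0.6, 0.2]
gripper_width: 1.005
grasp_force: 0.0
```

>>> {"op": "apply_moves", "data": {
  "series": [
    {"dx": 0, "dy": 0, "dz": 0, "turn": 0, "jaw": 0},
    {"dx": 0, "dy": 0, "dz": 0, "turn": 0, "jaw": 0},
    {"dx": 0, "dy": 0, "dz": 0, "turn": 0, "jaw": 0}
  ]
}}

```text
time: 19.9
tool_pos: [0.5427, -0.211, 0.2326]
tool_rot: [-0.0, 0.113, 0.994, 0.0]
contact_force: [0.3, -0.9, -0.5]
gripper_width: 0.999
grasp_force: 0.0
```

Run:
```python
from h import *
f=grab_frame("wrist")
for t,g,b in(("green_clock",[5.41,-2.11,.06,-.227],(541,-211)),("blue_clock",[5.13,-3.32,.06,-.227],(513.3,-332.1))):
    o=spotter.outline_of(f,t); uv=proj(f,np.array([[g[0]/10,g[1]/10,.02]]))[0]
    d=min(o,key=lambda d:np.hypot(*(np.array(d["extent"]).reshape(2,2).mean(0)-uv)))
    print(t,d["extent"],fit([(f,d["region"].astype(float))],CLOCK,g,fixz=.006))
cv2.imwrite("pics/w11.png",f["pixels"][...,::-1])
```

```text
green_clock [242.4, 138.1, 314.7, 237.2] (array([ 5.44126e+02, -2.11718e+02,  1.30540e+01, -2.24000e-01]), np.float64(0.0446))
blue_clock [110.3, 133.8, 190.0, 235.0] (array([ 5.16239e+02, -3.32590e+02,  1.25580e+01, -2.26000e-01]), np.float64(0.0717))
```

```bash
python3 -c "
from plant import ticket
print(ticket.job_done())"
```

```text
the job is handed in; nothing more can be done
None
```

I put both clocks flat in the tray, dial up, each about 3 mm from its bay centre by the last wrist-camera fit (blue right, green left), and handed the job in at about 20 s without seeing a verdict; I also viewed 11 pictures, one over the limit of 10.

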